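# Sweep the offcuts into the pinned box

## Robot

A 7-joint arm with a two-finger parallel gripper is mounted at the origin on a cart in front of the work surface, level with it; the furniture and walls round the work are solid. World frame = base frame: x ahead of the robot, y to its left, z up, the work surface at z = 0. Lengths are in m, angles in rad, forces in N, time in s.
With the tool pointing down it reaches from about 0.4 to 0.85 m from the base axis. Payload 10.4 kg.
Tool frame: the origin (TCP) lies on the mounting face of the last link; the fingertips stand 173 mm ahead of it and the grasp point (between the pads) lies 155 mm ahead of it (manip.tip_extent is the distance from the TCP to the fingertips, in m); z points along the fingers, y is the line along which they close (so a half turn about z gives the same grasp; the last joint's range is limited). The gripper opens to 85 mm and grips with 20 to 120 N. Pads are 22 mm wide; open, the fingers measure 114 mm over their backs; the gripper's body (76 mm by 85 mm) begins 54 mm behind the grasp point. The pads swing forward as they close: fully open they stand 13 mm farther back than shut.
Start: joints at [-1.321, 0.332, -0.065, 1.46, 0.022, 1.35, -0.088], TCP at [0.168, 0.602, 0.405] pointing down, gripper open.
Joint ranges: [-2.6, 2.6], [-0.5, 2.12], [-1.47, 1.34], [0.16, 2.42], [-1.27, 4.41], [0.06, 2.06], [-2.6, 2.6]. Speed limits (rad/s): [2.22, 2.22, 2.79, 2.79, 3.14, 3.14, 3.14].

## Interface

Orientations are given as a unit quaternion [x, y, z, w].
In Python, from workcell import manip gives the robot as it stands.
- The arm moves only by the tool move_arm, never from a script. Its argument "plan" is one flat list of numbers, 7 for each row, row after row: the turn, a rotation vector about the tool's x, y, z in rad, then the shift along the tool's x, y, z in m, then the finger opening in m, from 0 to 0.0854. In form: [ax, ay, az, dx, dy, dz, gripper, ax, ay, az, dx, dy, dz, gripper, ...]. A call has 1 to 12 rows; each row is the pose to reach, as a shift and turn from the pose commanded when the call began, along the tool's axes at that moment; what a row does not reach only later rows make up. A row lasts 1/8 s, in which the tool goes at most 62.5 mm and 10.7 degrees, less where a joint would pass 70% of its speed; a pose out of reach is approached as far as the arm can. A call with a gripper value outside its range is refused whole. The fingers move at their own pace and stop on an object; "squeeze" is the grip in N (left out, the last holds). Time passes only in rows, so rows that repeat a pose let the fingers close. It gives the time, the measured TCP pose, the force, the opening and the grip force at its end, in the units of the state.
- manip.get_obs(): the state, without advancing time (a new reading comes with each control period).
- manip.camera(name): name is "scene" or "top"; returns a dict with "color" (384x512x3 uint8, red, green, blue), "fx", "fy", "cx", "cy" (pixels), "cam_to_world" (4x4, takes a point from camera to world coordinates). Camera axes: x right, y down, z forward; pixel columns grow to the right and rows downward; lengths in m; the calibration is good to about 2 mm. A picture is of the moment at which its call begins. There is no depth.
- manip.hand_in(): hands the job in; it is judged then, once.
Trained networks look in a picture, given as the dict that the camera call returned (one of the last four; its "shot" number tells which), for a name from the list of things; names that differ only in an ending like _2 or _b are one class to them, and where a whole thing is asked for, a point or a joint stands for the part that bears it (a point fixed in the world has none). Each returns a list of dicts, best first, with "conf" (0 to 1); they miss things now and then, are a little off and sometimes report something else, mostly with a low value. They report only what shows in the picture. A call takes as long as a camera call.
- manip.look_for(picture, label): "position" ([x, y, z] in m, in the coordinates of the camera as it stood for that picture, good to about 4 mm: the middle of the surface that is visible of it).
- manip.silhouettes(picture, label): "pixels" (384x512 bool, what is visible of it).
- manip.tip_of(picture, label): "position" ([x, y, z] in m, in the coordinates of the camera as it stood for that picture, good to about 4 mm: a listed point, or the origin of a listed thing).
The state is a dict: "clock": time; "joint_pos": joint angles; "joint_velocities": joint speeds; "tau": joint torques, N m; "position": TCP position; "ee_rot": TCP orientation; "ft_force": force on the tool from outside, world axes, zero at the start; "torque": the same for the moment, N m; "grip_width": opening from 0.0 (shut) to 1.0 (fully open); "grasp_force": force on a finger pad.
Only numpy, scipy, OpenCV 4.12 (cv2) and the standard library are available. Lean on these libraries where they do the work, as an engineer would, in place of code of your own. Each camera call takes 0.05 s, during which the arm holds its last target. There are 200 camera calls.

## Task

Pull the retaining pin out of the staple and lay it in the steel tray, and swing the lid of the offcut box fully open. Then take the scraper block by its grip and sweep every wooden offcut along the board, over its edge and into the box, without touching the offcuts with the fingers. Finally stand the scraper upright on the worktop again, off the board, and close the lid.

Things in the scene. Friction and masses are not known exactly. Their poses are not given: they have to be found in the camera images.
- stand: fixed wooden stand: a sweeping board (to the left) with a lidded offcut box at its right end, 170 mm deep (x), 350 mm long (y), turned by -0.30 to -0.13 rad. Origin on the worktop, at mid-depth, under the edge where board meets box; x away from the robot, y left along the board, z up. Sizes at board_top and box_floor
- board_top (a point): middle of the board's flat top, 95 mm high, at y = 105 mm of the stand (board: y = 0 to 210). Dark side rails 10 mm thick, up to 115 mm high, leave a channel 124 mm wide at the left end, widening to 150 mm at the box (centred on x = 0), open at both ends: things swept along the stand's -y drop off the edge at y = 0 straight into the box.
- box_floor (a point): middle of the box's inner floor, at y = -66, z = 8 mm of the stand; the box runs from y = -140 to 0 mm, 150 x 132 mm inside; its front, far and right walls (10, 10, 8 mm thick) are 105 mm high, and on the left the board ends flush with its inside
- staple (a point): centre of the eye of the steel staple, a fixed upright inverted U of 6 mm bar on the front of the box: 15 mm clear between its legs, top bar from 125 to 131 mm above the worktop. The eye is open along the stand's y. It comes up through the slot of the steel hasp strap that juts out from the lid over the front wall. At x = -100, y = -75, z = 117 mm of the stand
- lid (a joint): hinged dark wooden lid of the box, 146 x 126 x 10 mm, lying between the walls, its top flush with them at 105 mm when shut; hinge along its far edge. 0 = shut, grows in rad as the front edge is raised; stop at 1.75, where it leans back and stays; let go below about 1.5 it falls slowly shut. With the pin in the staple it rises only about 0.03 rad
- lid_knob (a point): centre of the lid's steel barrel knob: a cylinder 20 mm across, 36 mm long along the stand's y, on a stem; 31 mm above the lid's top face. Lid shut: x = -30, y = -40, z = 136 mm of the stand. Pinched by its two flat ends it can turn in the grip as the lid swings. It lies 103 mm from the hinge line along the lid and 36 mm out from it
- lid_hinge (a point): point on the lid's hinge line, at x = 73, y = -66, z = 100 mm of the stand; the hinge line runs along the stand's y axis
- pin_head (a point): loose retaining pin, 50 g: centre of its dark square head, 24 x 28 x 24 mm (x, y, z). Its steel shank, 8 mm across, runs along the pin's +y, tip 65 mm from this point. At the start it goes through the staple, over the hasp strap (top 113 mm), the head on a ledge at about x = -100, y = -110, z = 117 mm of the stand; it comes out straight along the stand's -y, 45 mm frees it
- tray: fixed shallow steel tray for the pin, 80 x 124 mm (x, y), 18 mm high, walls and floor 5 mm; origin at the centre of its underside, on the worktop
- scraper_grip (a point): loose scraper block, 180 to 290 g: middle of its dark upright grip, 55 mm above the underside. The grip is 24 mm thick (x), 64 mm long (y), 34 to 75 mm above the underside; the base is 36 mm thick (x), 100 mm long (y), 34 mm high. Sweeps with a long flat side of the base leading; stands upright on the worktop at the start
- offcut_0: loose wooden moulding offcut with a stepped top, 20 x 60 x 14 mm (x, y, z), 20 g; origin at the centre of its underside, x and y along its sides. Lies on the board at the start; may be absent
- offcut_1: loose wooden moulding offcut with a stepped top, 22 x 60 x 14 mm (x, y, z), 20 g; origin at the centre of its underside, x and y along its sides. Lies on the board at the start; may be absent
- offcut_2: loose wooden moulding offcut with a stepped top, 18 x 62 x 16 mm (x, y, z), 20 g; origin at the centre of its underside, x and y along its sides. Lies on the board at the start; may be absent
- offcut_3: loose wooden moulding offcut with a stepped top, 26 x 60 x 12 mm (x, y, z), 20 g; origin at the centre of its underside, x and y along its sides. Lies on the board at the start; may be absent
- offcut_4: loose wooden moulding offcut with a stepped top, 20 x 64 x 13 mm (x, y, z), 20 g; origin at the centre of its underside, x and y along its sides. Lies on the board at the start; may be absent

How it is judged:
By the outcome, as a careful person would: the job done as asked, in the order asked, and still so for the second after the job is handed in, with the robot touching nothing.
Of offcut_0, offcut_1, offcut_2, offcut_3, offcut_4 only 3 to 5 are there at a start; the rules pass over those that are not, and their reading is None.
At some moment in a run one of offcut_0, offcut_1, offcut_2, offcut_3, offcut_4 may be knocked a few centimetres aside while the robot is not near it.
Once in a run the grip may slacken for a moment while it holds something.
It also fails if it takes over 208 s, if anything falls off the work surface, if the arm or the gripper's body presses on something with over 40 N, if the wrist force passes 120 N, or if a joint passes its speed limit or range.

## Working session

There is one attempt and no reset: what is moved stays moved. The work goes in short steps, Python scripts to look and compute and a tool call to move; the robot and the scene stay as the last step left them, time stands still between calls to the robot, and variables do not carry over. Pictures are saved under pics/ and viewed, at most 14 in all, crops included, and the job is handed in when it is done.

Besides the shell and the picture viewer there is one more tool, called as a command line: name --argument value ..., lists and objects as JSON in quotes. move_arm: Moves the arm, as the interface text tells. Its arguments: {"type":"object","properties":{"plan":{"type":"array","items":{"type":"number"}},"squeeze":{"type":"number"}},"required":["plan"]}

```bash
mkdir -p pics; ls
cat > h.py <<'E'
import numpy as np, cv2
from scipy.spatial.transform import Rotation as R
from workcell import manip
def w(pic,p):
    return (pic["cam_to_world"]@np.r_[p,1])[:3]
def save(pic,n): cv2.imwrite(f"pics/{n}.png",pic["color"][...,::-1])
def st():
    o=manip.get_obs(); print("t",o["clock"],"pos",np.round(o["position"],4),"q",np.round(o["ee_rot"],4),"F",np.round(o["ft_force"],1),"gw",round(o["grip_width"],3),"gf",o["grasp_force"]); return o
E
python3 - <<'E'
from h import *
o=st(); print(R.from_quat(o["ee_rot"]).as_matrix().round(3))
for c in ["scene","top"]:
    p=manip.camera(c); save(p,c+"0"); print(c,p["cam_to_world"].round(3).tolist(),p["fx"])
    for l in ["stand","board_top","box_floor","staple","lid_knob","lid_hinge","pin_head","tray","scraper_grip","offcut_0"]:
        for d in manip.tip_of(p,l)[:6]: print(c,l,round(d["conf"],2),w(p,d["position"]).round(4))
E
```

```text
pics
t 0.0 pos [0.1684 0.6018 0.4039] q [ 1.360e-01  9.907e-01 -7.000e-04 -0.000e+00] F [-0.1  1.1  0.2] gw 0.998 gf 0.0
[[-0.963  0.269 -0.   ]
 [ 0.269  0.963 -0.001]
 [-0.    -0.001 -1.   ]]
scene [[-0.893, -0.328, 0.309, 0.26], [-0.45, 0.622, -0.641, 0.384], [0.018, -0.711, -0.702, 0.74], [0.0, 0.0, 0.0, 1.0]] 383.8408103328995
scene stand 0.56 [ 0.5935 -0.1299 -0.0006]
scene board_top 0.69 [ 0.6202 -0.0267  0.0953]
scene box_floor 0.61 [ 0.5724 -0.1903  0.009 ]
scene box_floor 0.38 [ 0.599  -0.011   0.0974]
scene staple 0.58 [ 0.478  -0.1717  0.1181]
scene staple 0.37 [ 0.5521 -0.1547  0.1338]
scene lid_knob 0.79 [ 0.5509 -0.1549  0.1337]
scene lid_knob 0.67 [ 0.5643 -0.0676  0.1001]
scene lid_hinge 0.93 [ 0.6392 -0.2134  0.0986]
scene lid_hinge 0.74 [ 0.4667 -0.3915  0.0559]
scene lid_hinge 0.53 [ 0.6505 -0.0229  0.0954]
scene pin_head 0.56 [ 0.4652 -0.1973  0.1187]
scene tray 0.71 [ 0.5627 -0.4005  0.0007]
scene scraper_grip 0.97 [ 0.4669 -0.3933  0.0519]
scene offcut_0 0.85 [ 0.5647 -0.0685  0.0984]
scene offcut_0 0.83 [ 0.6521 -0.0236  0.093 ]
scene offcut_0 0.6 [ 0.644  -0.
[... 342 characters left out ...]
p board_top 0.38 [ 0.4693 -0.2007  0.1167]
top box_floor 0.65 [ 0.6027 -0.0108  0.0961]
top staple 0.71 [ 0.4795 -0.1704  0.116 ]
top lid_knob 0.69 [ 0.5546 -0.1574  0.1346]
top lid_hinge 0.98 [ 0.6457 -0.2096  0.1028]
top lid_hinge 0.47 [ 0.4782 -0.1697  0.1167]
top pin_head 0.61 [ 0.4666 -0.2054  0.1174]
top pin_head 0.4 [ 0.6042 -0.0838  0.0945]
top pin_head 0.28 [ 0.4712 -0.3925  0.0584]
top tray 0.62 [ 0.5588 -0.4067  0.0038]
top scraper_grip 0.61 [ 0.4734 -0.3903  0.0552]
top offcut_0 0.85 [ 0.6085 -0.0809  0.0952]
top offcut_0 0.7 [ 0.6031 -0.0115  0.0998]
top offcut_0 0.61 [ 0.6233 -0.0253  0.0974]
top offcut_0 0.6 [ 0.6507 -0.0226  0.0985]
top offcut_0 0.55 [ 0.6435 -0.0921  0.0952]
```

View pics/scene0.png

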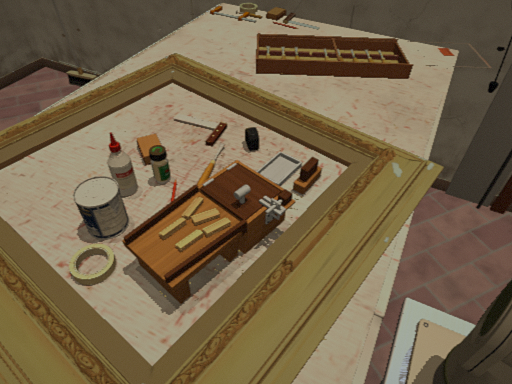

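View pics/top0.png

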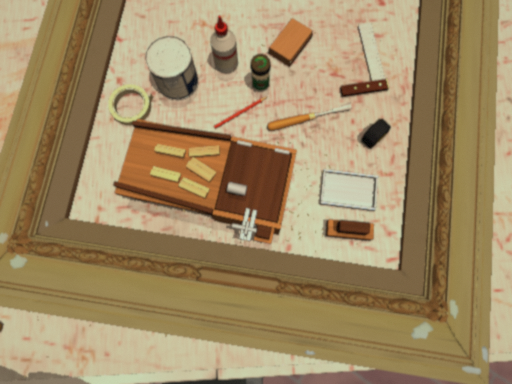

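```bash
cat >> h.py <<'E'
# stand fit
STP={"stand":(0,0,0),"board_top":(0,.105,.095),"staple":(-.1,-.075,.117),"lid_knob":(-.03,-.04,.136),"lid_hinge":(.073,-.066,.1),"pin_head":(-.1,-.11,.117)}
def fit(obs):
    from scipy.optimize import least_squares
    f=lambda v:np.concatenate([ (np.array([[np.cos(v[2]),-np.sin(v[2])],[np.sin(v[2]),np.cos(v[2])]])@np.array(STP[k][:2])+v[:2]-p[:2]) for k,p in obs])
    return least_squares(f,[.594,-.128,-.2],loss="soft_l1",f_scale=.003)
E
python3 - <<'E'
from h import *
obs=[("stand",(.5935,-.1299)),("stand",(.5949,-.1269)),("board_top",(.6202,-.0267)),("board_top",(.6206,-.026)),("staple",(.478,-.1717)),("staple",(.4795,-.1704)),("lid_knob",(.5509,-.1549)),("lid_knob",(.5546,-.1574)),("lid_hinge",(.6392,-.2134)),("lid_hinge",(.6457,-.2096)),("pin_head",(.4652,-.1973)),("pin_head",(.4666,-.2054))]
r=fit([(k,np.array(p)) for k,p in obs]); print(r.x, (r.fun.reshape(-1,2)*1000).round(1).tolist())
# scraper, tray outline orientation via silhouettes
for c in ["scene","top"]:
    p=manip.camera(c)
    for l,z in [("tray",.018),("scraper_grip",.075)]:
        for d in manip.silhouettes(p,l)[:2]:
            m=d["pixels"].astype(np.uint8); v,u=np.nonzero(m)
            rays=np.c_[(u-p["cx"])/p["fx"],(v-p["cy"])/p["fy"],np.ones(len(u))]@p["cam_to_world"][:3,:3].T
            o=p["cam_to_world"][:3,3]; P=o+rays*((z-o[2])/rays[:,2])[:,None]
            print(c,l,d["conf"],len(u),cv2.minAreaRect((P[:,:2]*1000).astype(np.float32)))
E
```

```text
[ 0.5930465  -0.12700221 -0.28423378] [[-0.5, 2.9], [-1.9, -0.1], [2.3, 0.5], [1.9, -0.2], [-2.0, 0.7], [-3.5, -0.6], [2.1, -2.1], [-1.6, 0.4], [5.4, 2.6], [-1.1, -1.2], [1.0, -7.2], [-0.4, 0.9]]
scene tray 0.93 892 ((558.4419555664062, -403.0101318359375), (131.50848388671875, 90.27519226074219), 80.56324768066406)
scene scraper_grip 0.72 670 ((455.92803955078125, -347.61932373046875), (56.45101547241211, 152.28318786621094), 1.7050408124923706)
top tray 0.61 2020 ((563.4324951171875, -402.3321228027344), (125.56851959228516, 84.32646179199219), 79.5896987915039)
top tray 0.48 12627 ((609.8441162109375, -76.2789306640625), (390.7508544921875, 230.35968017578125), 73.91287994384766)
top scraper_grip 0.89 887 ((466.97705078125, -382.8883056640625), (99.99871063232422, 41.65134811401367), 79.02849578857422)
```

The pictures show five offcuts on the board (top view, about (160–205, 150–188)). The pin and staple are at (247,225), the knob at (236,188), the tray at (348,190) and the scraper at (350,229). The stand pose fits well at (0.593, -0.127, yaw -0.284). The pin comes first.

```bash
cat >> h.py <<'E'
S=np.array([.593,-.127]); YAW=-.283
def s2w(p):
    c,s=np.cos(YAW),np.sin(YAW); return np.array([S[0]+c*p[0]-s*p[1],S[1]+s*p[0]+c*p[1],p[2]])
def w2s(p):
    c,s=np.cos(YAW),np.sin(YAW); d=np.array(p[:2])-S; return np.array([c*d[0]+s*d[1],-s*d[0]+c*d[1],p[2]])
def down(a): return R.from_matrix(np.array([[-np.sin(a),np.cos(a),0],[np.cos(a),np.sin(a),0],[0,0,-1]]).T)
class Plan:
    """chain of calls; each call's moves are relative to its start pose"""
    def __init__(s):
        o=st(); s.p=np.array(o["position"]); s.r=R.from_quat(o["ee_rot"]); s.n=(s.p,s.r)
    def to(s,g,a,tag=""):   # g: grasp point (world), a: world angle of the closing line, tool down
        r=down(a); t=np.array(g)+[0,0,.155]; rv=(s.r.inv()*r).as_rotvec(); d=s.r.inv().apply(t-s.p)
        print(tag,"row",rv.round(3).tolist(),d.round(4).tolist(), "steps>=%.1f"%max(np.linalg.norm(t-s.n[0])/.0625,np.degrees((s.n[1].inv()*r).magnitude())/10.7)); s.n=(t,r); return s
    def call(s): s.p,s.r=s.n; print("--- new call"); return s
E
python3 - <<'E'
from h import *
pl=Plan()
pl.to([.48,.27,.25],np.radians(30),"via")
pl.call(); g=s2w((-.1,-.110,.117)); print(g)
pl.to([*g[:2],.25],YAW,"above")
E
```

```text
t 1.4 pos [0.1684 0.6019 0.4047] q [ 0.136   0.9907  0.     -0.    ] F [ 0.6 -0.2 -0.7] gw 1.0 gf 0.0
via row [0.0, -0.0, 0.774] [-0.3895, -0.2357, -0.0003] steps>=7.3
--- new call
[ 0.46626166 -0.20470067  0.117     ]
above row [0.0, 0.0, 0.807] [-0.4042, -0.2492, 0.0] steps>=7.6
```

move_arm --plan '[0,0,0.774,-0.39,-0.236,0,0.06,0,0,0.774,-0.39,-0.236,0,0.06,0,0,0.774,-0.39,-0.236,0,0.06,0,0,0.774,-0.39,-0.236,0,0.06,0,0,0.774,-0.39,-0.236,0,0.06,0,0,0.774,-0.39,-0.236,0,0.06,0,0,0.774,-0.39,-0.236,0,0.06,0,0,0.774,-0.39,-0.236,0,0.06,0,0,0.774,-0.39,-0.236,0,0.06,0,0,0.774,-0.39,-0.236,0,0.06]'

```text
clock: 2.65
position: [0.4792, 0.2714, 0.4046]
ee_rot: [0.499, 0.867, 0.0, -0.0]
ft_force: [0.5, 0.5, 0.2]
grip_width: 0.701
grasp_force: 0.0
```

move_arm --plan '[0,0,0.807,-0.404,-0.249,0,0.06,0,0,0.807,-0.404,-0.249,0,0.06,0,0,0.807,-0.404,-0.249,0,0.06,0,0,0.807,-0.404,-0.249,0,0.06,0,0,0.807,-0.404,-0.249,0,0.06,0,0,0.807,-0.404,-0.249,0,0.06,0,0,0.807,-0.404,-0.249,0,0.06,0,0,0.807,-0.404,-0.249,0,0.06,0,0,0.807,-0.404,-0.249,0,0.06,0,0,0.807,-0.404,-0.249,0,0.06]'

```text
clock: 3.9
position: [0.4676, -0.2028, 0.4045]
ee_rot: [0.799, 0.601, 0.0, -0.0]
ft_force: [-0.2, -0.4, -0.2]
grip_width: 0.701
grasp_force: 0.0
```

Run:
```python
from h import *
pl=Plan(); o=manip.get_obs(); print(R.from_quat(o["ee_rot"]).as_matrix().round(3))
p=manip.camera("scene"); save(p,"s1"); 
for l in ["pin_head","staple"]:
    for d in manip.tip_of(p,l)[:2]: print(l,round(d["conf"],2),w(p,d["position"]).round(4),w2s(w(p,d["position"])).round(4))
pl.to([*s2w((-.1,-.110,0))[:2],.1275],YAW,"grasp")
```

```text
t 3.9 pos [ 0.4676 -0.2028  0.4045] q [ 7.989e-01  6.015e-01  1.000e-04 -4.000e-04] F [-0.2 -0.4 -0.2] gw 0.701 gf 0.0
[[ 0.276  0.961 -0.   ]
 [ 0.961 -0.276  0.001]
 [ 0.001 -0.    -1.   ]]
pin_head 0.54 [ 0.4648 -0.1984  0.1182] [-0.1031 -0.1044  0.1182]
staple 0.79 [ 0.4781 -0.1724  0.1132] [-0.0976 -0.0756  0.1132]
grasp row [-0.0, -0.001, 0.003] [-0.0023, -0.0007, 0.122] steps>=2.0
```

move_arm --plan '[0,0,0,-0.002,-0.001,0.06,0.06,0,0,0,-0.002,-0.001,0.1,0.06,0,0,0,-0.002,-0.001,0.12,0.06,0,0,0,-0.002,-0.001,0.122,0.06,0,0,0,-0.002,-0.001,0.122,0.0,0,0,0,-0.002,-0.001,0.122,0.0,0,0,0,-0.002,-0.001,0.122,0.0,0,0,0,-0.002,-0.001,0.122,0.0,0,0,0,-0.002,-0.001,0.122,0.0,0,0,0,-0.002,-0.001,0.122,0.0]' --squeeze 40

```text
clock: 5.3
position: [0.4659, -0.2065, 0.2839]
ee_rot: [0.8, 0.6, 0.001, 0.001]
ft_force: [-1.1, 0.5, 7.4]
grip_width: 0.273
grasp_force: 39.9
```

Run:
```python
from h import *
o=st(); p=manip.camera("scene"); 
cv2.imwrite("pics/s2.png",cv2.resize(p["color"][130:260,200:340,::-1],None,fx=4,fy=4))
```

```text
t 5.3 pos [ 0.4659 -0.2065  0.2839] q [7.997e-01 6.004e-01 9.000e-04 5.000e-04] F [-1.1  0.5  7.4] gw 0.273 gf 39.901079535484314
```

View pics/s2.png

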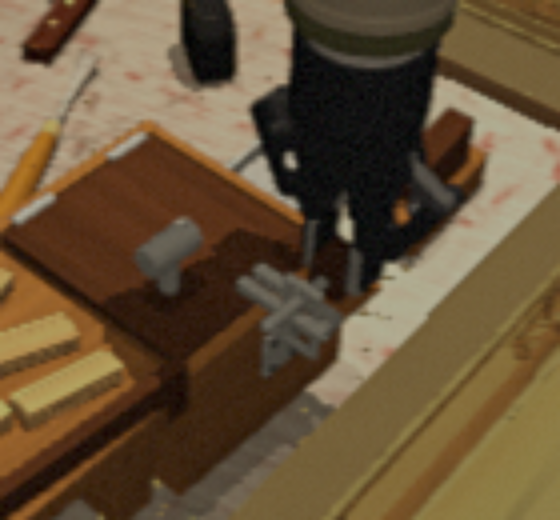

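Pin held. Pull along -y, then lift.

move_arm --plan '[0,0,0,-0.01,0,-0.001,0.0,0,0,0,-0.02,0,-0.001,0.0,0,0,0,-0.03,0,-0.001,0.0,0,0,0,-0.045,0,-0.001,0.0,0,0,0,-0.06,0,-0.001,0.0,0,0,0,-0.065,0,-0.001,0.0,0,0,0,-0.067,0,-0.03,0.0,0,0,0,-0.067,0,-0.05,0.0,0,0,0,-0.067,0,-0.05,0.0]'

```text
clock: 6.48
position: [0.447, -0.2711, 0.3337]
ee_rot: [0.8, 0.6, 0.001, 0.001]
ft_force: [1.0, 0.1, -2.0]
grip_width: 0.27
grasp_force: 39.3
```

Run:
```python
from h import *
o=st()
for c in ["scene","top"]:
    p=manip.camera(c); save(p,"s3"+c)
    for l in ["tray","pin_head","scraper_grip"]:
        for d in manip.tip_of(p,l)[:2]: print(c,l,round(d["conf"],2),w(p,d["position"]).round(4))
    if c=="top":
      for l,z in [("tray",.018)]:
        for d in manip.silhouettes(p,l)[:1]:
            m=d["pixels"].astype(np.uint8); v,u=np.nonzero(m)
            rays=np.c_[(u-p["cx"])/p["fx"],(v-p["cy"])/p["fy"],np.ones(len(u))]@p["cam_to_world"][:3,:3].T
            oo=p["cam_to_world"][:3,3]; P=oo+rays*((z-oo[2])/rays[:,2])[:,None]
            print(c,l,d["conf"],len(u),cv2.minAreaRect((P[:,:2]*1000).astype(np.float32)))
pl=Plan()
a=-.17; ty=np.array([-np.sin(a),np.cos(a)]); h=np.array([.561,-.402])-.0255*ty
pl.to([*h,.15],a,"above tray"); pl.to([*h,.036],a,"in tray")
```

```text
t 6.475 pos [ 0.447  -0.2711  0.3337] q [0.7997 0.6004 0.0008 0.0008] F [ 1.   0.1 -2. ] gw 0.27 gf 39.31355953216553
scene tray 0.75 [ 5.623e-01 -4.042e-01  4.000e-04]
scene pin_head 0.45 [ 0.4468 -0.2636  0.1687]
scene pin_head 0.39 [ 0.4762 -0.173   0.1115]
scene scraper_grip 0.95 [ 0.4662 -0.3884  0.0544]
top tray 0.74 11577 ((611.046875, -75.00250244140625), (389.0903625488281, 229.13970947265625), 73.47467803955078)
t 6.925 pos [ 0.4466 -0.2707  0.3323] q [ 7.998e-01  6.003e-01 -2.000e-04 -3.000e-04] F [ 0.3 -0.9 -1.5] gw 0.27 gf 39.31436240673065
above tray row [-0.001, -0.0, -0.113] [-0.1195, 0.1494, 0.0272] steps>=3.1
in tray row [-0.001, -0.0, -0.113] [-0.1194, 0.1494, 0.1412] steps>=1.8
```

View pics/s3scene.png

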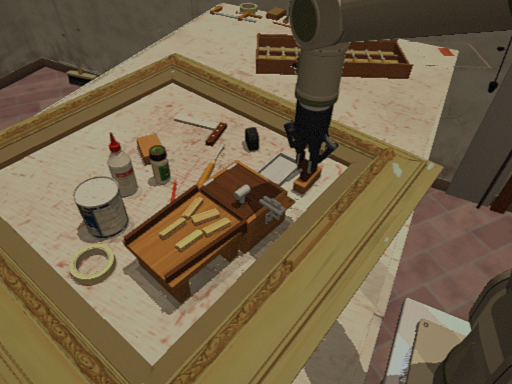

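The pin has come out of the staple and is held at about (310,165). Now I carry it to the tray.

move_arm --plan '[0,0,-0.113,-0.12,0.149,0.0,0.0,0,0,-0.113,-0.12,0.149,0.0,0.0,0,0,-0.113,-0.12,0.149,0.0,0.0,0,0,-0.113,-0.12,0.149,0.0,0.0,0,0,-0.113,-0.12,0.149,0.05,0.0,0,0,-0.113,-0.12,0.149,0.1,0.0,0,0,-0.113,-0.12,0.149,0.12,0.0,0,0,-0.113,-0.12,0.149,0.12,0.0]'

```text
clock: 7.92
position: [0.5562, -0.4271, 0.2123]
ee_rot: [0.765, 0.645, -0.0, -0.001]
ft_force: [-0.4, -0.6, -0.4]
grip_width: 0.274
grasp_force: 39.5
```

Run:
```python
from h import *
o=st()
p=manip.camera("top"); cv2.imwrite("pics/s4.png",cv2.resize(p["color"][130:260,270:430,::-1],None,fx=4,fy=4))
for c in ["scene","top"]:
    p=manip.camera(c)
    for l in ["pin_head"]:
        for d in manip.tip_of(p,l)[:2]: print(c,l,round(d["conf"],2),w(p,d["position"]).round(4))
```

```text
t 7.925 pos [ 0.5562 -0.4271  0.2123] q [ 7.645e-01  6.446e-01 -2.000e-04 -8.000e-04] F [-0.4 -0.6 -0.4] gw 0.274 gf 39.47673797607422
scene pin_head 0.63 [ 0.5559 -0.4208  0.0456]
```

View pics/s4.png

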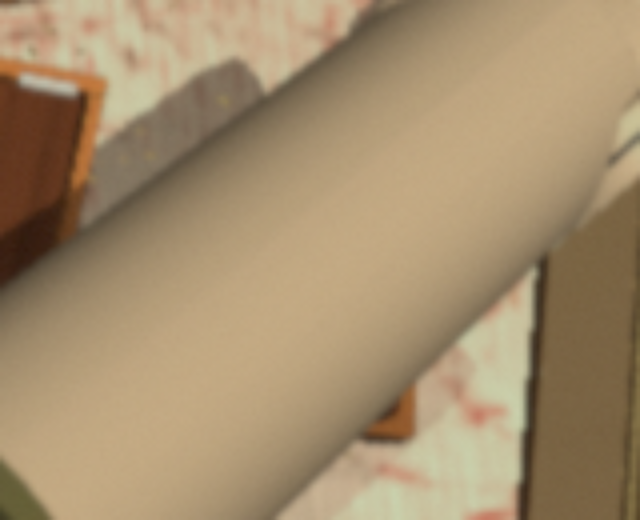

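The arm hides the tray from above. The readings still show the pin held over it, so I lower and release.

move_arm --plan '[0,0,0,0,0,0.01,0.0,0,0,0,0,0,0.02,0.0,0,0,0,0,0,0.023,0.0,0,0,0,0,0,0.023,0.036,0,0,0,0,0,0.023,0.036,0,0,0,0,0,0.023,0.036,0,0,0,0,0,-0.01,0.036,0,0,0,0,0,-0.05,0.05,0,0,0,0,0,-0.1,0.06,0,0,0,0,0,-0.15,0.06,0,0,0,0,0,-0.18,0.06]'

```text
clock: 9.55
position: [0.5561, -0.428, 0.396]
ee_rot: [0.765, 0.644, 0.0, 0.002]
ft_force: [0.1, 0.2, -0.3]
grip_width: 0.703
grasp_force: 0.0
```

Run:
```python
from h import *
p=manip.camera("scene"); cv2.imwrite("pics/s5.png",cv2.resize(p["color"][130:260,200:340,::-1],None,fx=4,fy=4))
for l in ["pin_head","lid_knob"]:
    for d in manip.tip_of(p,l)[:2]: print(l,round(d["conf"],2),w(p,d["position"]).round(4))
pl=Plan(); k=s2w((-.03,-.04,.136)); print(k)
for a in (YAW+np.pi/2,YAW-np.pi/2):
    pl.to([*k[:2],.24],a,"above knob")
print(manip.get_obs()["joint_pos"])
```

```text
pin_head 0.19 [ 0.5933 -0.1298 -0.0018]
lid_knob 0.63 [ 0.5529 -0.1615  0.1352]
t 9.7 pos [ 0.5562 -0.428   0.3947] q [7.646e-01 6.445e-01 5.000e-04 1.600e-03] F [ 0.2 -0.  -0. ] gw 0.699 gf 0.0
[ 0.55302384 -0.15703175  0.136     ]
above knob row [0.002, 0.003, -1.458] [0.2665, -0.049, -0.0008] steps>=7.8
above knob row [0.003, -0.002, 1.684] [0.2665, -0.049, -0.0008] steps>=16.8
[ 0.09644942  0.60895093  0.79200719  1.27540923 -0.42516701  1.42154648
  0.68557259]
```

View pics/s5.png

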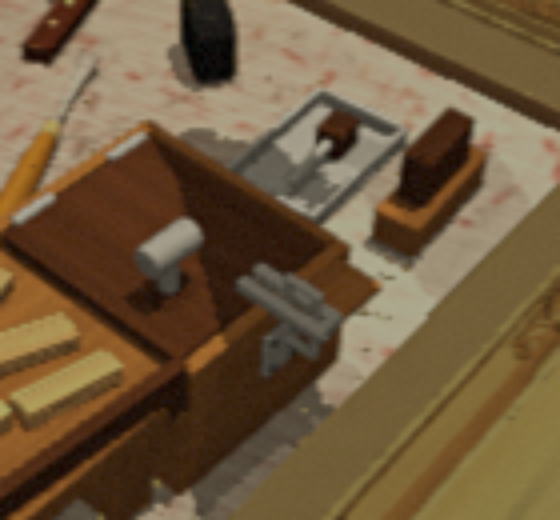

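The pin lies in the tray at (320,150) of the crop. Next is the lid knob.

move_arm --plan '[0,0,-1.458,0.266,-0.049,0.0,0.06,0,0,-1.458,0.266,-0.049,0.0,0.06,0,0,-1.458,0.266,-0.049,0.0,0.06,0,0,-1.458,0.266,-0.049,0.0,0.06,0,0,-1.458,0.266,-0.049,0.0,0.06,0,0,-1.458,0.266,-0.049,0.0,0.06,0,0,-1.458,0.266,-0.049,0.0,0.06,0,0,-1.458,0.266,-0.049,0.0,0.06,0,0,-1.458,0.266,-0.049,0.0,0.06,0,0,-1.458,0.266,-0.049,0.0,0.06]'

```text
clock: 10.95
position: [0.5529, -0.1571, 0.3921]
ee_rot: [0.143, 0.99, 0.0, -0.0]
ft_force: [-0.1, -1.2, 0.2]
grip_width: 0.705
grasp_force: 0.0
```

Run:
```python
from h import *
pl=Plan(); k=s2w((-.03,-.04,.136)); a=YAW+np.pi/2
pl.to([*k[:2],.137],a,"grasp knob"); pl.call()
print(manip.get_obs()["joint_pos"].round(2))
def kn(t): return s2w((.073-.103*np.cos(t)+.036*np.sin(t),-.04,.1+.103*np.sin(t)+.036*np.cos(t)))
for t in np.arange(.1,1.76,.15): pl.to(kn(t)+[0,0,.001],a,"%.2f"%t)
```

```text
t 10.95 pos [ 0.5529 -0.1571  0.3921] q [ 1.425e-01  9.898e-01  0.000e+00 -5.000e-04] F [-0.1 -1.2  0.2] gw 0.705 gf 0.0
grasp knob row [-0.0, -0.001, -0.003] [-0.0002, 0.0001, 0.1001] steps>=1.6
--- new call
[-0.27  0.24  0.56  1.64 -0.13  1.29  1.59]
0.10 row [0.0, 0.0, 0.0] [-0.0041, 0.0, -0.0101] steps>=0.2
0.25 row [0.0, 0.0, 0.0] [-0.0121, 0.0, -0.0244] steps>=0.3
0.40 row [0.0, 0.0, 0.0] [-0.0221, 0.0, -0.0373] steps>=0.3
0.55 row [0.0, 0.0, 0.0] [-0.034, 0.0, -0.0485] steps>=0.3
0.70 row [0.0, 0.0, 0.0] [-0.0474, 0.0, -0.0579] steps>=0.3
0.85 row [0.0, 0.0, 0.0] [-0.0621, 0.0, -0.0651] steps>=0.3
1.00 row [0.0, 0.0, 0.0] [-0.0776, -0.0, -0.0701] steps>=0.3
1.15 row [0.0, 0.0, 0.0] [-0.0938, 0.0, -0.0727] steps>=0.3
1.30 row [0.0, 0.0, 0.0] [-0.1101, 0.0, -0.0729] steps>=0.3
1.45 row [0.0, 0.0, 0.0] [-0.1263, 0.0, -0.0706] steps>=0.3
1.60 row [0.0, 0.0, 0.0] [-0.142, 0.0, -0.0659] steps>=0.3
1.75 row [0.0, 0.0, 0.0] [-0.1568, 0.0, -0.0589] steps>=0.3
```

move_arm --plan '[0,0,0,0,0,0.05,0.06,0,0,0,0,0,0.09,0.06,0,0,0,0,0,0.1,0.06,0,0,0,0,0,0.1,0.06,0,0,0,0,0,0.1,0,0,0,0,0,0,0.1,0,0,0,0,0,0,0.1,0,0,0,0,0,0,0.1,0,0,0,0,0,0,0.1,0]' --squeeze 45

```text
clock: 12.08
position: [0.5536, -0.1572, 0.2946]
ee_rot: [0.141, 0.99, 0.0, 0.001]
ft_force: [-0.6, 1.3, 6.3]
grip_width: 0.41
grasp_force: 44.8
```

Run:
```python
from h import *
st()
```

```text
t 12.075 pos [ 0.5536 -0.1572  0.2946] q [1.409e-01 9.900e-01 3.000e-04 1.400e-03] F [-0.6  1.3  6.3] gw 0.41 gf 44.8442816734314
```

move_arm --plan '[0,0,0,-0.004,0,-0.01,0,0,0,0,-0.012,0,-0.0245,0,0,0,0,-0.022,0,-0.0375,0,0,0,0,-0.034,0,-0.0485,0,0,0,0,-0.0475,0,-0.058,0,0,0,0,-0.062,0,-0.065,0,0,0,0,-0.0775,0,-0.07,0,0,0,0,-0.094,0,-0.0725,0,0,0,0,-0.11,0,-0.073,0,0,0,0,-0.126,0,-0.0705,0,0,0,0,-0.142,0,-0.066,0,0,0,0,-0.153,0,-0.061,0]'

```text
clock: 13.58
position: [0.7011, -0.1991, 0.3552]
ee_rot: [0.14, 0.99, 0.001, 0.001]
ft_force: [0.2, 5.9, 5.9]
grip_width: 0.408
grasp_force: 44.5
```

Run:
```python
from h import *
o=st(); print(w2s(o["position"]-np.array([0,0,.155])))
```

```text
t 13.575 pos [ 0.7011 -0.1991  0.3552] q [1.403e-01 9.901e-01 6.000e-04 8.000e-04] F [0.2 5.9 5.9] gw 0.408 gf 44.53504979610443
[ 0.12389227 -0.03903754  0.20017155]
```

move_arm --plan '[0,0,0,-0.004,0,0.002,0,0,0,0,-0.004,0,0.002,0.06,0,0,0,-0.004,0,0.002,0.06,0,0,0,-0.004,0,0.002,0.06,0,0,0,-0.004,0,-0.04,0.06,0,0,0,-0.004,0,-0.08,0.06,0,0,0,-0.004,0,-0.1,0.06,0,0,0,0.03,0,-0.1,0.06]'

```text
clock: 14.58
position: [0.6723, -0.1924, 0.4596]
ee_rot: [0.141, 0.99, -0.002, 0.006]
ft_force: [-0.1, 1.6, 6.2]
grip_width: 0.7
grasp_force: 0.8
```

Run:
```python
from h import *
for c in ["scene","top"]:
    p=manip.camera(c); save(p,"s6"+c)
    for l in ["lid_knob","scraper_grip","tray"]:
        for d in manip.tip_of(p,l)[:2]: print(c,l,round(d["conf"],2),w(p,d["position"]).round(4),w2s(w(p,d["position"])).round(4))
    for l,z in [("scraper_grip",.034),("tray",.018)]:
        for d in manip.silhouettes(p,l)[:1]:
            m=d["pixels"].astype(np.uint8); v,u=np.nonzero(m)
            rays=np.c_[(u-p["cx"])/p["fx"],(v-p["cy"])/p["fy"],np.ones(len(u))]@p["cam_to_world"][:3,:3].T
            oo=p["cam_to_world"][:3,3]; P=oo+rays*((z-oo[2])/rays[:,2])[:,None]
            print(c,l,d["conf"],len(u),cv2.minAreaRect((P[:,:2]*1000).astype(np.float32)))
pl=Plan(); print(manip.get_obs()["joint_pos"].round(2))
for a in (-.19,-.19+np.pi):pl.to([.470,-.391,.25],a,"above scraper")
```

```text
scene lid_knob 0.8 [ 0.6863 -0.1967  0.199 ] [ 0.1091 -0.0409  0.199 ]
scene scraper_grip 0.75 [ 0.4675 -0.3915  0.0568] [-0.0466 -0.289   0.0568]
scene tray 0.85 [ 0.566  -0.4052  0.0023] [ 0.0517 -0.2747  0.0023]
scene scraper_grip 0.59 630 ((467.42864990234375, -393.8569641113281), (58.76991271972656, 156.95846557617188), 2.030613660812378)
scene tray 0.81 714 ((558.0161743164062, -402.6080322265625), (124.84495544433594, 89.02814483642578), 78.59870910644531)
top lid_knob 0.62 [ 0.6827 -0.193   0.2051] [ 0.1046 -0.0383  0.2051]
top lid_knob 0.48 [ 0.643  -0.0932  0.0951] [0.0386 0.0464 0.0951]
top scraper_grip 0.69 [ 0.4701 -0.3887  0.0569] [-0.0449 -0.2856  0.0569]
top tray 0.98 [ 0.5594 -0.4042  0.001 ] [ 0.0451 -0.2755  0.001 ]
top scraper_grip 0.57 856 ((472.0185852050781, -390.03369140625), (103.63599395751953, 40.631874084472656), 81.12313842773438)
top tray 0.94 1791 ((562.9292602539062, -402.38238525390625), (129.23733520507812, 84.29124450683594), 79.1958236694336)
t 15.175 pos [ 0.6713 -0.1916  0.4532] q [ 1.41e-01  9.90e-01 -1.00e-04 -4.00e-04] F [-0.4 -0.2 -0.4] gw 0.702 gf 0.0
[-0.13  0.52  0.55  1.18 -0.26  1.51  1.66]
above scraper row [-0.001, -0.0, 1.478] [0.1376, -0.2477, 0.0483] steps>=7.9
above scraper row [0.0, -0.001, -1.664] [0.1376, -0.2477, 0.0483] steps>=16.8
```

View pics/s6scene.png

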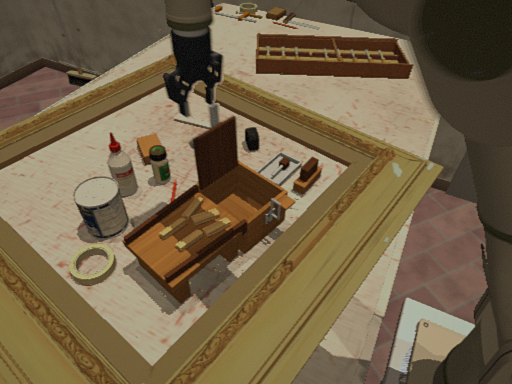

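The lid is standing open, but the knob reads less than 1.75 rad. I'll measure it again.

Run:
```python
from h import *
for c in ["scene","top","scene","top"]:
    p=manip.camera(c)
    if c=="top": save(p,"s7")
    for l in ["lid_knob"]:
        for d in manip.tip_of(p,l)[:1]: print(c,l,round(d["conf"],2),w2s(w(p,d["position"])).round(4))
cv2.imwrite("pics/s7.png",cv2.resize(p["color"][100:260,80:320,::-1],None,fx=3,fy=3))
```

```text
scene lid_knob 0.66 [ 0.1035 -0.0408  0.2034]
top lid_knob 0.74 [ 0.1051 -0.0426  0.2042]
scene lid_knob 0.56 [ 0.1062 -0.042   0.2029]
top lid_knob 0.79 [ 0.1072 -0.0412  0.2048]
```

View pics/s7.png

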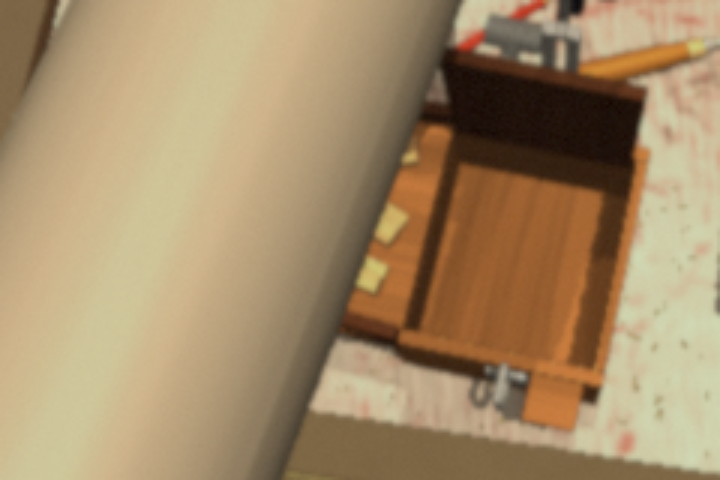

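The lid stands at about 1.55 rad, so it was dragged back on release. I'll push its inner face to the stop with closed fingers.

Run:
```python
from h import *
pl=Plan(); a=YAW+np.pi/2
for x,z in [(.02,.298),(.02,.212),(.06,.212),(.078,.212),(.081,.212),(.02,.212),(.02,.298)]: pl.to(s2w((x,-.066,z)),a,(x,z))
```

```text
t 15.575 pos [ 0.6711 -0.1915  0.4537] q [0.1409 0.99   0.     0.    ] F [ 0.1 -0.1 -0.8] gw 0.705 gf 0.0
(0.02, 0.298) row [0.0, 0.0, 0.0] [0.073, -0.0258, 0.0007] steps>=1.2
(0.02, 0.212) row [0.0, 0.0, 0.0] [0.073, -0.0258, 0.0867] steps>=1.4
(0.06, 0.212) row [0.0, 0.0, 0.0] [0.033, -0.0259, 0.0867] steps>=0.6
(0.078, 0.212) row [0.0, 0.0, 0.0] [0.015, -0.0259, 0.0867] steps>=0.3
(0.081, 0.212) row [0.0, 0.0, 0.0] [0.012, -0.0259, 0.0867] steps>=0.0
(0.02, 0.212) row [0.0, 0.0, 0.0] [0.073, -0.0258, 0.0867] steps>=1.0
(0.02, 0.298) row [0.0, 0.0, 0.0] [0.073, -0.0258, 0.0007] steps>=1.4
```

move_arm --plan '[0,0,0,0.073,-0.026,0,0,0,0,0,0.073,-0.026,0,0,0,0,0,0.073,-0.026,0.05,0,0,0,0,0.073,-0.026,0.087,0,0,0,0,0.06,-0.026,0.087,0,0,0,0,0.04,-0.026,0.087,0,0,0,0,0.03,-0.026,0.087,0,0,0,0,0.022,-0.026,0.087,0,0,0,0,0.017,-0.026,0.087,0,0,0,0,0.012,-0.026,0.087,0,0,0,0,0.012,-0.026,0.087,0]'

```text
clock: 16.95
position: [0.6524, -0.2131, 0.3666]
ee_rot: [0.141, 0.99, -0.0, -0.0]
ft_force: [0.2, -1.0, 0.1]
grip_width: 0.003
grasp_force: 0.0
```

Run:
```python
from h import *
o=st(); print(w2s(o["position"]))
for c in ["scene","top"]:
    p=manip.camera(c)
    for l in ["lid_knob"]:
        for d in manip.tip_of(p,l)[:1]: print(c,l,round(d["conf"],2),w2s(w(p,d["position"])).round(4))
```

```text
t 16.95 pos [ 0.6524 -0.2131  0.3666] q [ 1.409e-01  9.900e-01 -0.000e+00 -1.000e-04] F [ 0.2 -1.   0.1] gw 0.003 gf 0.0
[ 0.08109799 -0.06613062  0.36660771]
scene lid_knob 0.87 [-0.0311 -0.0436  0.1354]
top lid_knob 0.6 [ 0.0465 -0.2938  0.0157]
```

move_arm --plan '[0,0,0,0.0,0,-0.05,0.06,0,0,0,0.0,0,-0.09,0.06,0,0,0,0.0,0,-0.09,0.06]'

```text
clock: 17.52
position: [0.6523, -0.2136, 0.4606]
ee_rot: [0.141, 0.99, -0.0, 0.003]
ft_force: [-0.0, 0.7, -0.6]
grip_width: 0.636
grasp_force: 0.0
```

Run:
```python
from h import *
o=st(); print(w2s(o["position"]))
for c in ["scene","top"]:
    p=manip.camera(c)
    if c=="scene": cv2.imwrite("pics/s8.png",cv2.resize(p["color"][60:270,100:340,::-1],None,fx=2.5,fy=2.5))
    for l in ["lid_knob","staple"]:
        for d in manip.tip_of(p,l)[:1]: print(c,l,round(d["conf"],2),w2s(w(p,d["position"])).round(4))
```

```text
t 17.525 pos [ 0.6523 -0.2136  0.4606] q [ 1.41e-01  9.90e-01 -3.00e-04  3.00e-03] F [-0.   0.7 -0.6] gw 0.636 gf 0.0
[ 0.08111498 -0.0666451   0.46064163]
scene lid_knob 0.94 [-0.0323 -0.0413  0.134 ]
scene staple 0.62 [-0.0986 -0.0778  0.1122]
top lid_knob 0.77 [-0.0337 -0.0408  0.1368]
top staple 0.75 [-0.0961 -0.074   0.1138]
```

View pics/s8.png

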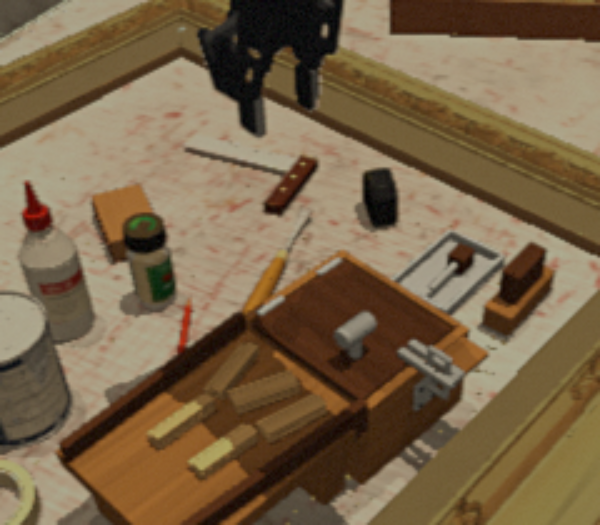

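The lid has shut again. The hasp strap jutting from the lid stands above its edge when open, and it fouled the gripper. I'll reopen with the tool tilting away from the lid.

```bash
cat >> h.py <<'E'
HX=np.array([.073,-.04,.1])
def lidtcp(t,phi,L=.161,a=YAW+np.pi/2,dn=0,dt=0):
    kx=.073-.103*np.cos(t)+.036*np.sin(t); kz=.1+.103*np.sin(t)+.036*np.cos(t)
    r=down(a)*R.from_rotvec([0,phi,0]); return s2w((kx,-.04,kz))-L*r.as_matrix()[:,2], r
def row(pl,t,r,tag=""):
    rv=(pl.r.inv()*r).as_rotvec(); d=pl.r.inv().apply(t-pl.p); print(tag,rv.round(3).tolist(),d.round(4).tolist(),t.round(3))
E
python3 - <<'E'
from h import *
pl=Plan(); t0,r0=lidtcp(0,0)
row(pl,t0+[0,0,.12],r0,"above"); row(pl,t0,r0,"grasp")
pl.p,pl.r=t0,r0
for t in np.linspace(.15,1.75,12):
    phi=np.clip((t-.3)/1.1,0,1)*.52; t1,r1=lidtcp(t,phi); row(pl,t1,r1,"%.2f %.2f"%(t,phi))
pl.p,pl.r=t1,r1
E
```

```text
t 17.825 pos [ 0.6522 -0.2129  0.4554] q [ 1.409e-01  9.900e-01  2.000e-04 -1.000e-03] F [ 0.1 -0.6  0.1] gw 0.704 gf 0.0
above [0.0, -0.002, 0.0] [0.1108, 0.026, 0.0386] [ 0.553 -0.157  0.417]
grasp [0.0, -0.002, 0.0] [0.1106, 0.026, 0.1586] [ 0.553 -0.157  0.297]
0.15 0.00 [0.0, 0.0, 0.0] [-0.0065, 0.0, -0.015] [ 0.559 -0.159  0.312]
0.30 0.00 [0.0, 0.0, 0.0] [-0.0149, -0.0, -0.0284] [ 0.567 -0.161  0.325]
0.44 0.07 [0.0, 0.067, -0.0] [-0.0359, 0.0, -0.0402] [ 0.588 -0.167  0.337]
0.59 0.14 [0.0, 0.135, 0.0] [-0.0589, -0.0, -0.0495] [ 0.61  -0.173  0.347]
0.73 0.20 [0.0, 0.204, 0.0] [-0.0831, 0.0, -0.0563] [ 0.633 -0.18   0.353]
0.88 0.27 [0.0, 0.273, 0.0] [-0.1082, 0.0, -0.0603] [ 0.657 -0.187  0.357]
1.02 0.34 [0.0, 0.342, -0.0] [-0.134, 0.0, -0.0614] [ 0.682 -0.194  0.358]
1.17 0.41 [0.0, 0.41, 0.0] [-0.16, 0.0, -0.0595] [ 0.707 -0.202  0.356]
1.31 0.48 [0.0, 0.479, 0.0] [-0.1858, -0.0, -0.0546] [ 0.731 -0.209  0.352]
1.46 0.52 [0.0, 0.52, 0.0] [-0.2073, 0.0, -0.0491] [ 0.752 -0.215  0.346]
1.60 0.52 [0.0, 0.52, 0.0] [-0.2225, 0.0, -0.0444] [ 0.767 -0.219  0.341]
1.75 0.52 [0.0, 0.52, 0.0] [-0.2368, 0.0, -0.0377] [ 0.78  -0.223  0.335]
```

move_arm --plan '[0,0,0,0.111,0.026,0.02,0.06,0,0,0,0.111,0.026,0.04,0.06,0,0,0,0.111,0.026,0.05,0.06,0,0,0,0.111,0.026,0.1,0.06,0,0,0,0.111,0.026,0.15,0.06,0,0,0,0.111,0.026,0.158,0.06,0,0,0,0.111,0.026,0.158,0,0,0,0,0.111,0.026,0.158,0,0,0,0,0.111,0.026,0.158,0,0,0,0,0.111,0.026,0.158,0,0,0,0,0.111,0.026,0.158,0]'

```text
clock: 19.2
position: [0.5536, -0.1573, 0.3006]
ee_rot: [0.141, 0.99, 0.0, 0.002]
ft_force: [-0.7, 1.2, 7.3]
grip_width: 0.406
grasp_force: 46.5
```

move_arm --plan '[0,0,0,-0.0065,0,-0.015,0,0,0,0,-0.015,0,-0.0285,0,0,0.067,0,-0.036,0,-0.04,0,0,0.135,0,-0.059,0,-0.0495,0,0,0.204,0,-0.083,0,-0.0565,0,0,0.273,0,-0.108,0,-0.0605,0,0,0.342,0,-0.134,0,-0.0615,0,0,0.41,0,-0.16,0,-0.0595,0,0,0.479,0,-0.186,0,-0.0545,0,0,0.52,0,-0.207,0,-0.049,0,0,0.52,0,-0.2225,0,-0.0445,0,0,0.52,0,-0.235,0,-0.0385,0]'

```text
clock: 20.7
position: [0.7666, -0.2183, 0.3391]
ee_rot: [0.135, 0.961, 0.036, -0.24]
ft_force: [9.7, 1.9, 30.4]
grip_width: 0.4
grasp_force: 44.4
```

Run:
```python
from h import *
o=st(); r=R.from_quat(o["ee_rot"]); g=o["position"]+.161*r.as_matrix()[:,2]; print("knob est",w2s(g), o["joint_pos"].round(2)); print(r.as_matrix().round(3))
for c in ["scene","top"]:
    p=manip.camera(c)
    for l in ["lid_knob"]:
        for d in manip.tip_of(p,l)[:1]: print(c,l,round(d["conf"],2),w2s(w(p,d["position"])).round(4))
```

```text
t 20.7 pos [ 0.7666 -0.2183  0.3391] q [ 0.1354  0.9606  0.0358 -0.2399] F [ 9.7  1.9 30.4] gw 0.4 gf 44.391143918037415
knob est [ 0.11637877 -0.03880017  0.19700071] [ 0.17  1.04  0.21  0.54 -0.19  2.06  1.56]
[[-0.848  0.277 -0.451]
 [ 0.243  0.961  0.134]
 [ 0.471  0.004 -0.882]]
scene lid_knob 0.8 [ 0.1049 -0.0407  0.2016]
top lid_knob 0.63 [ 0.0741 -0.0628  0.103 ]
```

Run:
```python
from h import *
pl=Plan(); r=pl.r
t1,_=lidtcp(1.72,.49,L=.158); t1=t1
row(pl,t1,r,"go"); row(pl,t1+[0,0,.002],r,"go2")
z=r.as_matrix()[:,2]
row(pl,t1-.05*z,r,"ret"); row(pl,t1-.1*z,r,"ret");row(pl,np.r_[(t1-.09*z)[:2],.5],r,"up")
```

```text
t 20.9 pos [ 0.7662 -0.218   0.3383] q [ 0.1356  0.9604  0.035  -0.241 ] F [10.1  1.4 24.7] gw 0.406 gf 43.045822978019714
go [0.0, 0.0, 0.0] [-0.0069, -0.0011, -0.0009] [ 0.772 -0.221  0.336]
go2 [0.0, 0.0, 0.0] [-0.0059, -0.0011, -0.0027] [ 0.772 -0.221  0.338]
ret [0.0, 0.0, 0.0] [-0.0069, -0.0011, -0.0509] [ 0.795 -0.227  0.38 ]
ret [0.0, 0.0, 0.0] [-0.0069, -0.0011, -0.1009] [ 0.818 -0.234  0.424]
up [0.0, 0.0, 0.0] [0.0332, -0.0009, -0.1657] [ 0.813 -0.233  0.5  ]
```

move_arm --plan '[0,-0.05,0,0,0,-0.002,0.07,0,-0.05,0,0,0,-0.002,0.07,0,-0.05,0,0,0,-0.002,0.07,0,-0.05,0,0,0,-0.02,0.07,0,-0.1,0,0,0,-0.05,0.07,0,-0.15,0,0.01,0,-0.07,0.07,0,-0.25,0,0.03,0,-0.12,0.07,0,-0.4,0,0.05,0,-0.17,0.07,0,-0.5,0,0.07,0,-0.2,0,0,-0.5,0,0.07,0,-0.2,0]'

```text
clock: 22.15
position: [0.791, -0.227, 0.5396]
ee_rot: [0.141, 0.99, -0.001, 0.002]
ft_force: [0.0, -0.5, -0.3]
grip_width: 0.402
grasp_force: 0.0
```

Run:
```python
from h import *
o=st(); print(w2s(o["position"]))
for c in ["scene","top"]:
    p=manip.camera(c)
    if c=="scene": cv2.imwrite("pics/s9.png",cv2.resize(p["color"][60:270,100:340,::-1],None,fx=2.5,fy=2.5))
    for l in ["lid_knob"]:
        for d in manip.tip_of(p,l)[:1]: print(c,l,round(d["conf"],2),w2s(w(p,d["position"])).round(4))
pl=Plan(); a=YAW+np.pi/2
for x,z in [(.12,.34),(.0,.34),(.0,.228),(.06,.228),(.081,.228),(.086,.228),(0,.34)]: pl.to(s2w((x,-.012,z)),a,(x,z))
```

```text
t 22.15 pos [ 0.791  -0.227   0.5396] q [ 1.413e-01  9.900e-01 -6.000e-04  2.400e-03] F [ 0.  -0.5 -0.3] gw 0.402 gf 0.0
[ 0.21807846 -0.04073631  0.53963353]
scene lid_knob 0.67 [ 0.1037 -0.0429  0.2033]
top lid_knob 0.9 [ 0.1062 -0.0413  0.2027]
t 22.35 pos [ 0.7923 -0.2269  0.536 ] q [ 1.411e-01  9.900e-01 -5.000e-04 -0.000e+00] F [-0.1  0.7 -0.1] gw 0.047 gf 0.0
(0.12, 0.34) row [-0.001, 0.0, -0.0] [0.0992, 0.0283, 0.0409] steps>=1.8
(0.0, 0.34) row [-0.001, 0.0, -0.0] [0.2192, 0.0283, 0.0409] steps>=1.9
(0.0, 0.228) row [-0.001, 0.0, -0.0] [0.2193, 0.0284, 0.1529] steps>=1.8
(0.06, 0.228) row [-0.001, 0.0, -0.0] [0.1593, 0.0284, 0.1529] steps>=1.0
(0.081, 0.228) row [-0.001, 0.0, -0.0] [0.1383, 0.0284, 0.1529] steps>=0.3
(0.086, 0.228) row [-0.001, 0.0, -0.0] [0.1333, 0.0284, 0.1529] steps>=0.1
(0, 0.34) row [-0.001, 0.0, -0.0] [0.2192, 0.0283, 0.0409] steps>=2.3
```

View pics/s9.png

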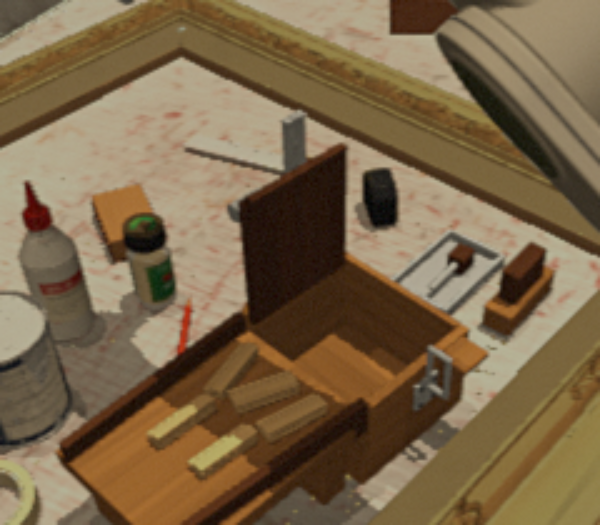

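The lid is open, with the strap sticking up at (293,140). I go over it and push the lid to its stop from inside, clear of the strap.

move_arm --plan '[0,0,0,0.06,0.028,0.02,0,0,0,0,0.12,0.028,0.035,0,0,0,0,0.18,0.028,0.04,0,0,0,0,0.219,0.028,0.04,0,0,0,0,0.219,0.028,0.06,0,0,0,0,0.219,0.028,0.11,0,0,0,0,0.219,0.028,0.153,0,0,0,0,0.19,0.028,0.153,0,0,0,0,0.165,0.028,0.153,0,0,0,0,0.15,0.028,0.153,0,0,0,0,0.142,0.028,0.153,0,0,0,0,0.139,0.028,0.153,0]'

```text
clock: 23.85
position: [0.6649, -0.1599, 0.3817]
ee_rot: [0.14, 0.99, 0.001, -0.005]
ft_force: [-29.1, 11.1, 10.5]
grip_width: -0.003
grasp_force: 16.1
```

Run:
```python
from h import *
o=st(); print(w2s(o["position"]))
for c in ["scene","top"]:
    p=manip.camera(c)
    for l in ["lid_knob"]:
        for d in manip.tip_of(p,l)[:1]: print(c,l,round(d["conf"],2),w2s(w(p,d["position"])).round(4))
```

```text
t 23.85 pos [ 0.6649 -0.1599  0.3817] q [ 0.1404  0.9901  0.0011 -0.0054] F [-29.1  11.1  10.5] gw -0.003 gf 16.136212795972824
[ 0.07822081 -0.01155618  0.38168724]
scene lid_knob 0.73 [ 0.1256 -0.0384  0.1942]
top lid_knob 0.64 [ 0.1259 -0.0442  0.193 ]
```

move_arm --plan '[0,0,0,0.03,0,0,0,0,0,0,0.08,0,0,0,0,0,0,0.1,0,-0.05,0,0,0,0.2,0.11,-0.05,-0.1,0.06,0,0,0.4,0.12,-0.11,-0.1,0.06,0,0,0.58,0.123,-0.17,-0.08,0.06,0,0,0.76,0.123,-0.23,-0.05,0.06,0,0,0.94,0.123,-0.275,-0.023,0.06,0,0,1.12,0.123,-0.275,-0.023,0.06,0,0,1.3,0.123,-0.275,-0.023,0.06,0,0,1.458,0.123,-0.275,-0.023,0.06,0,0,1.458,0.123,-0.275,-0.023,0.06]'

```text
clock: 25.55
position: [0.4721, -0.3904, 0.4057]
ee_rot: [0.764, 0.645, -0.0, 0.0]
ft_force: [0.1, -0.7, 0.3]
grip_width: 0.701
grasp_force: 0.0
```

Run:
```python
from h import *
o=st()
P=[]
for c in ["scene","top","scene"]:
    p=manip.camera(c)
    for l in ["lid_knob","scraper_grip"]:
        for d in manip.tip_of(p,l)[:1]: print(c,l,round(d["conf"],2),w(p,d["position"]).round(4),w2s(w(p,d["position"])).round(4))
pl=Plan(); print(manip.get_obs()["joint_pos"].round(2)); pl.to([.4695,-.391,.056],-.17,"scraper")
```

```text
t 25.55 pos [ 0.4721 -0.3904  0.4057] q [ 7.639e-01  6.453e-01 -1.000e-04  0.000e+00] F [ 0.1 -0.7  0.3] gw 0.701 gf 0.0
scene scraper_grip 0.97 [ 0.4663 -0.3951  0.0544] [-0.0468 -0.2928  0.0544]
top lid_knob 0.74 [ 0.7005 -0.1991  0.1929] [ 0.1234 -0.0392  0.1929]
scene lid_knob 0.85 [ 0.7034 -0.2015  0.1932] [ 0.1268 -0.0407  0.1932]
scene scraper_grip 0.68 [ 0.4657 -0.3919  0.0527] [-0.0482 -0.2899  0.0527]
t 26.0 pos [ 0.4717 -0.3909  0.4064] q [7.644e-01 6.448e-01 7.000e-04 7.000e-04] F [-0.1  0.2  0.2] gw 0.707 gf 0.0
[-0.25  0.58  1.26  1.54 -0.56  1.43  0.87]
scraper row [0.002, -0.0, 0.001] [-0.0005, -0.0026, 0.1954] steps>=3.1
```

The lid stays at 1.75. Now I grip the scraper.

move_arm --plan '[0,0,0,0,-0.002,0.06,0.06,0,0,0,0,-0.002,0.12,0.06,0,0,0,0,-0.002,0.17,0.06,0,0,0,0,-0.002,0.192,0.06,0,0,0,0,-0.002,0.192,0.06,0,0,0,0,-0.002,0.192,0,0,0,0,0,-0.002,0.192,0,0,0,0,0,-0.002,0.192,0,0,0,0,0,-0.002,0.192,0,0,0,0,0,-0.002,0.192,0,0,0,0,0,-0.002,0.192,0]' --squeeze 90

```text
clock: 27.38
position: [0.4707, -0.3911, 0.2163]
ee_rot: [0.765, 0.645, 0.001, 0.002]
ft_force: [0.5, 1.5, 7.5]
grip_width: 0.268
grasp_force: 88.3
```

Run:
```python
from h import *
pl=Plan(); print(manip.get_obs()["joint_pos"].round(2))
p=manip.camera("scene"); 
for d in manip.tip_of(p,"scraper_grip")[:1]: print(round(d["conf"],2),w(p,d["position"]).round(4))
z=pl.p[2]-.155
a=YAW+np.pi/2
pl.to([.43,-.35,.25],-.17,"up")
pl.to([*s2w((0,.19,0))[:2],.25],a,"board left")
pl.to([*s2w((0,.19,0))[:2],.25],a-np.pi,"board left alt")
for l in ["offcut_0"]:
  for c in ["scene","top"]:
    p=manip.camera(c)
    for d in manip.tip_of(p,l)[:7]: print(c,round(d["conf"],2),w2s(w(p,d["position"])).round(3))
```

```text
t 27.375 pos [ 0.4707 -0.3911  0.2163] q [0.7645 0.6446 0.0011 0.0021] F [0.5 1.5 7.5] gw 0.268 gf 88.28797817230225
[-0.15  0.75  1.07  1.73 -0.73  1.11  0.98]
0.97 [ 0.4641 -0.3929  0.0554]
up row [0.005, 0.001, 0.0] [0.0335, -0.0462, -0.189] steps>=3.2
board left row [0.003, 0.004, -1.458] [0.4696, 0.0983, -0.1887] steps>=7.8
board left alt row [0.004, -0.003, 1.684] [0.4696, 0.0983, -0.1887] steps>=16.8
scene 0.82 [0.026 0.113 0.094]
scene 0.67 [-0.001  0.044  0.098]
scene 0.65 [-0.027  0.117  0.097]
scene 0.64 [0.041 0.051 0.096]
scene 0.53 [-0.05   0.058  0.099]
top 0.87 [-0.024  0.118  0.098]
top 0.8 [0.    0.046 0.095]
top 0.64 [0.024 0.12  0.095]
top 0.55 [0.038 0.045 0.095]
top 0.54 [-0.045  0.061  0.096]
top 0.49 [ 0.046 -0.276  0.004]
```

move_arm --plan '[0,0,0,0,0,-0.05,0,0,0,0,0,0,-0.11,0,0,0,0,0,0,-0.17,0,0,0,-0.15,0.05,-0.03,-0.189,0,0,0,-0.33,0.1,-0.03,-0.189,0,0,0,-0.5,0.15,-0.03,-0.189,0,0,0,-0.67,0.2,-0.01,-0.189,0,0,0,-0.84,0.25,0.01,-0.189,0,0,0,-1.01,0.31,0.03,-0.189,0,0,0,-1.18,0.37,0.05,-0.189,0,0,0,-1.34,0.42,0.08,-0.189,0,0,0,-1.458,0.47,0.098,-0.189,0]'

```text
clock: 29.18
position: [0.6469, 0.0577, 0.4039]
ee_rot: [0.139, 0.99, 0.0, 0.001]
ft_force: [-0.3, -0.1, -1.3]
grip_width: 0.267
grasp_force: 89.1
```

Run:
```python
from h import *
pl=Plan(); print(w2s(pl.p)); a=YAW+np.pi/2
p=manip.camera("scene"); save(p,"s10")
for d in manip.tip_of(p,"scraper_grip")[:1]: print("scr",round(d["conf"],2),w2s(w(p,d["position"])).round(4))
for d in manip.tip_of(p,"offcut_0")[:7]: print(round(d["conf"],2),w2s(w(p,d["position"])).round(3))
pl.to(s2w((0,.19,.19)),a,"settle"); pl.to(s2w((0,.19,.1595)),a,"down")
```

```text
t 29.175 pos [0.6469 0.0577 0.4039] q [1.386e-01 9.903e-01 1.000e-04 1.200e-03] F [-0.3 -0.1 -1.3] gw 0.267 gf 89.11523580551147
[2.13942169e-04 1.92401183e-01 4.03912564e-01]
scr 0.64 [-0.0045  0.1932  0.2435]
0.72 [0.025 0.115 0.094]
0.67 [0.003 0.047 0.094]
0.58 [-0.025  0.116  0.095]
0.56 [-0.05   0.059  0.1  ]
0.56 [0.04  0.053 0.096]
settle row [0.001, 0.002, 0.005] [0.0004, -0.0024, 0.0589] steps>=0.9
down row [0.001, 0.002, 0.005] [0.0004, -0.0024, 0.0894] steps>=0.5
```

View pics/s10.png

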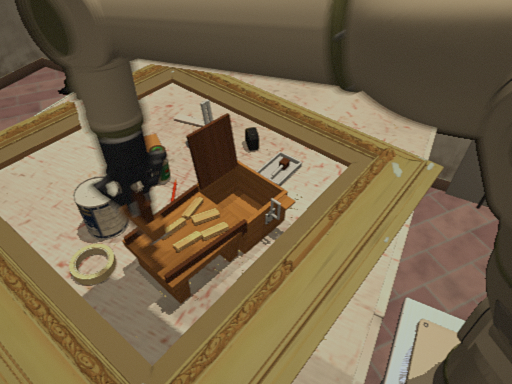

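The scraper is held above the left end of the board at (140,210), with all the offcuts ahead of it. Lowering now.

move_arm --plan '[0,0,0.005,0,-0.002,0.04,0,0,0,0.005,0,-0.002,0.07,0,0,0,0.005,0,-0.002,0.085,0,0,0,0.005,0,-0.002,0.09,0,0,0,0.005,0,-0.002,0.09,0]'

```text
clock: 29.95
position: [0.6457, 0.0539, 0.3144]
ee_rot: [0.144, 0.99, 0.0, 0.001]
ft_force: [0.4, 0.3, -1.6]
grip_width: 0.268
grasp_force: 89.3
```

move_arm --plan '[0,0,0,0,-0.01,0.001,0,0,0,0,0,-0.028,0.001,0,0,0,0,0,-0.046,0.001,0,0,0,0,0,-0.064,0.001,0,0,0,0,0,-0.082,0.001,0,0,0,0,0,-0.1,0.001,0,0,0,0,0,-0.118,0.001,0,0,0,0,0,-0.136,0.001,0,0,0,0,0,-0.154,0.001,0,0,0,0,0,-0.172,0.001,0,0,0,0,0,-0.19,0.001,0,0,0,0,0,-0.2,0.001,0]'

```text
clock: 31.45
position: [0.5883, -0.1392, 0.3125]
ee_rot: [0.144, 0.99, -0.0, 0.001]
ft_force: [-0.4, -0.6, -2.2]
grip_width: 0.265
grasp_force: 89.2
```

Run:
```python
from h import *
pl=Plan(); print(w2s(pl.p))
for c in ("scene","top"):
  p=manip.camera(c)
  for d in manip.tip_of(p,"offcut_0")[:7]: print(c,round(d["conf"],2),w2s(w(p,d["position"])).round(3))
  if c=="scene": cv2.imwrite("pics/s11.png",cv2.resize(p["color"][140:300,100:320,::-1],None,fx=3,fy=3))
```

```text
t 31.45 pos [ 0.5883 -0.1392  0.3125] q [ 1.441e-01  9.896e-01 -2.000e-04  9.000e-04] F [-0.4 -0.6 -2.2] gw 0.265 gf 89.24235463142395
[-0.00115073 -0.01302865  0.31254572]
top 0.67 [ 0.052 -0.082  0.021]
top 0.63 [-0.043 -0.032  0.04 ]
top 0.61 [ 0.025 -0.039  0.018]
top 0.47 [-0.011 -0.016  0.043]
```

View pics/s11.png

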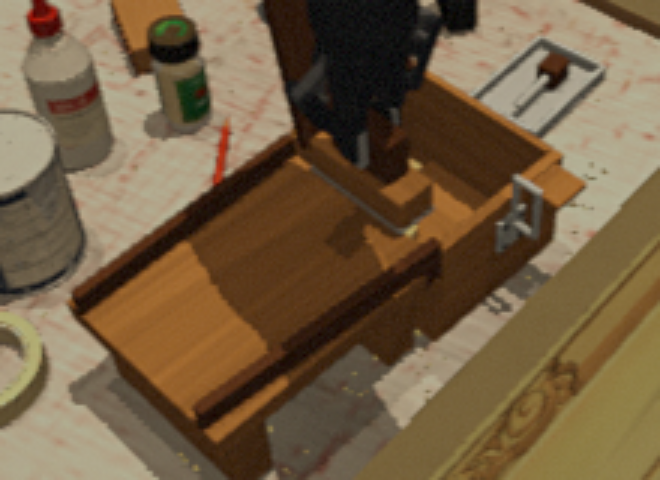

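The board is clear. I push a little further past the edge, then lift and look.

move_arm --plan '[0,0,0,0,-0.012,0,0,0,0,0,0,-0.025,0,0,0,0,0,0,-0.025,-0.03,0,0,0,0,0.04,0,-0.09,0,0,0,0,0.08,0.06,-0.12,0,0,0,0,0.08,0.12,-0.12,0,0,0,0,0.08,0.12,-0.12,0]'

```text
clock: 32.52
position: [0.546, 0.004, 0.433]
ee_rot: [0.141, 0.99, 0.001, 0.001]
ft_force: [0.6, -0.6, -2.5]
grip_width: 0.262
grasp_force: 89.3
```

Run:
```python
from h import *
pl=Plan(); print(w2s(pl.p),manip.get_obs()["joint_pos"].round(2))
for c in ("scene","top"):
  p=manip.camera(c)
  for d in manip.tip_of(p,"offcut_0")[:7]: print(c,round(d["conf"],2),w2s(w(p,d["position"])).round(3))
  for d in manip.tip_of(p,"lid_knob")[:1]: print(c,"knob",round(d["conf"],2),w2s(w(p,d["position"])).round(3))
  cv2.imwrite("pics/s12.png",cv2.resize(p["color"][100:250,100:320,::-1],None,fx=3,fy=3))
a=-.17; pl.to([.45,-.36,.24],a,"via"); pl.to([.47,-.391,.0625],a,"place")
```

```text
t 32.525 pos [0.546 0.004 0.433] q [0.1406 0.9901 0.0011 0.0013] F [ 0.6 -0.6 -2.5] gw 0.262 gf 89.26627993583679
[-0.08169304  0.1126333   0.4329982 ] [-0.94  0.19  0.98  1.67 -0.16  1.36  1.35]
scene 0.58 [ 0.042 -0.023  0.046]
scene 0.44 [ 0.052 -0.079  0.02 ]
scene 0.37 [ 0.028 -0.04   0.022]
scene 0.28 [-0.096 -0.074  0.114]
scene knob 0.4 [-0.001  0.105  0.095]
top 0.79 [-0.011 -0.015  0.044]
top 0.65 [ 0.04  -0.018  0.045]
top 0.64 [ 0.023 -0.039  0.019]
top 0.55 [ 0.055 -0.085  0.021]
top 0.48 [-0.044 -0.033  0.039]
top knob 0.56 [ 0.127 -0.039  0.195]
via row [0.004, -0.0, 1.459] [-0.009, -0.3764, 0.0371] steps>=7.8
place row [0.004, -0.0, 1.459] [-0.0365, -0.4011, 0.2146] steps>=2.9
```

View pics/s12.png

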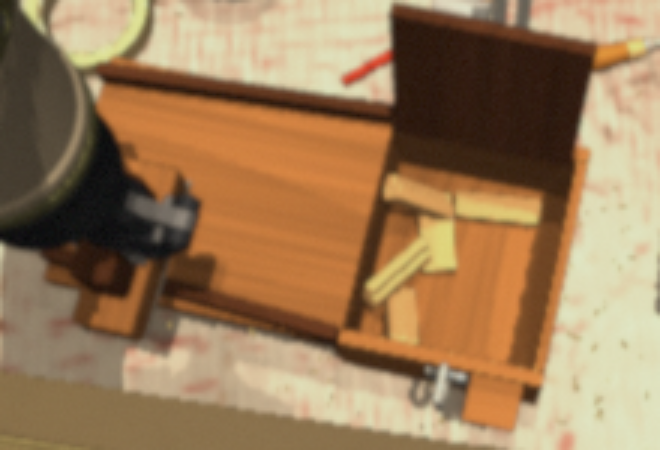

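All five offcuts lie in the box. I return the scraper to its place.

move_arm --plan '[0,0,0.18,-0.005,-0.05,0,0,0,0,0.36,-0.008,-0.1,0,0,0,0,0.54,-0.009,-0.15,0,0,0,0,0.72,-0.009,-0.2,0,0,0,0,0.9,-0.009,-0.25,0.01,0,0,0,1.08,-0.009,-0.3,0.02,0,0,0,1.26,-0.009,-0.35,0.03,0,0,0,1.42,-0.02,-0.38,0.037,0,0,0,1.459,-0.036,-0.4,0.06,0,0,0,1.459,-0.036,-0.401,0.11,0,0,0,1.459,-0.036,-0.401,0.16,0,0,0,1.459,-0.036,-0.401,0.18,0]'

```text
clock: 34.33
position: [0.4654, -0.3951, 0.2498]
ee_rot: [0.767, 0.641, -0.0, -0.001]
ft_force: [-0.0, -0.0, -1.2]
grip_width: 0.269
grasp_force: 89.2
```

Run:
```python
from h import *
pl=Plan(); pl.to([.47,-.391,.0615],-.17,"place")
for c in ("scene",):
  p=manip.camera(c)
  for d in manip.tip_of(p,"scraper_grip")[:1]: print(c,"scr",round(d["conf"],2),w(p,d["position"]).round(3))
```

```text
t 34.325 pos [ 0.4654 -0.3951  0.2498] q [ 7.672e-01  6.414e-01 -3.000e-04 -1.000e-03] F [-0.  -0.  -1.2] gw 0.269 gf 89.17402267456055
place row [-0.002, -0.001, -0.008] [0.0049, 0.0039, 0.0333] steps>=0.5
scene scr 0.68 [ 0.459 -0.398  0.09 ]
```

move_arm --plan '[0,0,0,0.005,0.004,0.015,0,0,0,0,0.005,0.004,0.028,0,0,0,0,0.005,0.004,0.033,0,0,0,0,0.005,0.004,0.033,0,0,0,0,0.005,0.004,0.033,0.06,0,0,0,0.005,0.004,0.033,0.06,0,0,0,0.005,0.004,0.033,0.06,0,0,0,0.005,0.004,0.0,0.06,0,0,0,0.005,0.004,-0.06,0.06,0,0,0,0.005,0.004,-0.12,0.06,0,0,0,0.005,0.004,-0.18,0.06,0,0,0,0.005,0.004,-0.22,0]'

```text
clock: 35.92
position: [0.4709, -0.3905, 0.4755]
ee_rot: [0.767, 0.642, 0.001, 0.002]
ft_force: [0.3, -0.3, -0.8]
grip_width: 0.504
grasp_force: 0.0
```

Run:
```python
from h import *
for c in ("scene","top"):
  p=manip.camera(c)
  for l in ["scraper_grip","lid_knob","pin_head"]:
    for d in manip.tip_of(p,l)[:1]: print(c,l,round(d["conf"],2),w(p,d["position"]).round(3),w2s(w(p,d["position"])).round(3))
pl=Plan(); print(manip.get_obs()["joint_pos"].round(2)); a=YAW+np.pi/2
for x,y,z in [(-.05,-.09,.34),(.05,-.02,.38),(.2,-.02,.38)]: pl.to(s2w((x,y,z)),a,(x,y,z))
pl.call()
for x,y,z in [(.2,-.02,.225),(.13,-.02,.225),(.05,-.02,.225),(-.01,-.02,.225)]: pl.to(s2w((x,y,z)),a,(x,y,z))
```

```text
scene scraper_grip 0.78 [ 0.465 -0.393  0.057] [-0.049 -0.291  0.057]
scene lid_knob 0.91 [ 0.7   -0.2    0.196] [ 0.123 -0.04   0.196]
scene pin_head 0.43 [ 0.552 -0.419  0.018] [ 0.043 -0.291  0.018]
top lid_knob 0.88 [ 0.702 -0.201  0.195] [ 0.126 -0.041  0.195]
t 36.325 pos [ 0.4714 -0.3901  0.4712] q [ 7.665e-01  6.422e-01  4.000e-04 -2.000e-04] F [-0.  -0.1 -0.6] gw -0.002 gf 0.0
[-0.23  0.5   1.22  1.44 -0.46  1.53  0.8 ]
(-0.05, -0.09, 0.34) row [0.001, -0.0, -1.464] [0.1962, 0.0144, -0.0237] steps>=7.8
(0.05, -0.02, 0.38) row [0.001, -0.0, -1.464] [0.2551, 0.1213, -0.0636] steps>=2.1
(0.2, -0.02, 0.38) row [0.001, -0.0, -1.464] [0.2391, 0.2704, -0.0636] steps>=2.4
--- new call
(0.2, -0.02, 0.225) row [0.0, 0.0, 0.0] [0.0, 0.0, 0.155] steps>=2.5
(0.13, -0.02, 0.225) row [0.0, 0.0, 0.0] [0.07, -0.0, 0.155] steps>=1.1
(0.05, -0.02, 0.225) row [0.0, 0.0, 0.0] [0.15, -0.0, 0.155] steps>=1.3
(-0.01, -0.02, 0.225) row [0.0, 0.0, 0.0] [0.21, 0.0, 0.155] steps>=1.0
```

Next I close the lid, going over it and pushing its outer face near the board edge.

move_arm --plan '[0,0,-0.18,0.05,0,-0.03,0,0,0,-0.36,0.1,0,-0.06,0,0,0,-0.54,0.15,0.01,-0.064,0,0,0,-0.72,0.2,0.03,-0.064,0,0,0,-0.9,0.24,0.06,-0.064,0,0,0,-1.08,0.26,0.1,-0.064,0,0,0,-1.26,0.26,0.14,-0.064,0,0,0,-1.42,0.256,0.19,-0.064,0,0,0,-1.464,0.256,0.23,-0.064,0,0,0,-1.464,0.256,0.268,-0.064,0,0,0,-1.464,0.256,0.268,-0.064,0,0,0,-1.464,0.256,0.268,-0.064,0]'

```text
clock: 37.83
position: [0.7798, -0.1859, 0.5358]
ee_rot: [0.142, 0.99, -0.0, 0.0]
ft_force: [0.6, -0.4, 0.5]
grip_width: 0.001
grasp_force: 0.0
```

Run:
```python
from h import *
pl=Plan(); print(w2s(pl.p)); a=YAW+np.pi/2
for x,y,z in [(.2,-.003,.231),(.13,-.003,.231),(.05,-.003,.231),(-.01,-.003,.231)]: pl.to(s2w((x,y,z)),a,(x,y,z))
```

```text
t 37.825 pos [ 0.7798 -0.1859  0.5358] q [ 1.415e-01  9.899e-01 -2.000e-04  1.000e-04] F [ 0.6 -0.4  0.5] gw 0.001 gf 0.0
[ 0.19581313 -0.00441869  0.53576305]
(0.2, -0.003, 0.231) row [-0.0, 0.0, -0.001] [-0.0041, 0.0015, 0.1498] steps>=2.4
(0.13, -0.003, 0.231) row [-0.0, 0.0, -0.001] [0.0659, 0.0014, 0.1497] steps>=1.1
(0.05, -0.003, 0.231) row [-0.0, 0.0, -0.001] [0.1459, 0.0013, 0.1497] steps>=1.3
(-0.01, -0.003, 0.231) row [-0.0, 0.0, -0.001] [0.2059, 0.0013, 0.1497] steps>=1.0
```

move_arm --plan '[0,0,0,-0.004,0.001,0.06,0,0,0,0,-0.004,0.001,0.12,0,0,0,0,0,0.001,0.15,0,0,0,0,0.03,0.001,0.15,0,0,0,0,0.06,0.001,0.15,0,0,0,0,0.08,0.001,0.15,0,0,0,0,0.1,0.001,0.15,0,0,0,0,0.12,0.001,0.15,0,0,0,0,0.14,0.001,0.15,0,0,0,0,0.16,0.001,0.15,0,0,0,0,0.16,0.001,0.11,0,0,0,0,0.16,0.001,0.06,0]'

```text
clock: 39.33
position: [0.6245, -0.1389, 0.4772]
ee_rot: [0.14, 0.99, 0.002, 0.0]
ft_force: [0.2, 0.3, 0.6]
grip_width: 0.001
grasp_force: 0.0
```

move_arm --plan '[0,0,0,0,0,-0.06,0,0,0,0,0,0,-0.06,0,0,0,0,0,0,-0.06,0,0,0,0,0,0,-0.06,0,0,0,0,0,0,-0.06,0,0,0,0,0,0,-0.06,0,0,0,0,0,0,-0.06,0,0,0,0,0,0,-0.06,0]'

```text
clock: 40.33
position: [0.6266, -0.1396, 0.5364]
ee_rot: [0.141, 0.99, -0.0, 0.001]
ft_force: [0.1, 0.7, -0.0]
grip_width: -0.002
grasp_force: 0.0
```

Run:
```python
from h import *
st()
for c in ("scene","top"):
  p=manip.camera(c)
  if c=="scene": cv2.imwrite("pics/s13.png",cv2.resize(p["color"][110:270,100:340,::-1],None,fx=3,fy=3))
  for l in ["scraper_grip","lid_knob","pin_head"]:
    for d in manip.tip_of(p,l)[:1]: print(c,l,round(d["conf"],2),w(p,d["position"]).round(3),w2s(w(p,d["position"])).round(3))
```

```text
t 40.325 pos [ 0.6266 -0.1396  0.5364] q [ 1.41e-01  9.90e-01 -1.00e-04  9.00e-04] F [ 0.1  0.7 -0. ] gw -0.002 gf 0.0
scene scraper_grip 0.88 [ 0.466 -0.392  0.054] [-0.048 -0.29   0.054]
scene lid_knob 0.58 [ 0.554 -0.157  0.132] [-0.029 -0.04   0.132]
scene pin_head 0.54 [ 0.553 -0.42   0.017] [ 0.043 -0.293  0.017]
top scraper_grip 0.66 [ 0.472 -0.391  0.054] [-0.042 -0.287  0.054]
top lid_knob 0.82 [ 0.553 -0.156  0.136] [-0.03  -0.039  0.136]
top pin_head 0.66 [ 0.558 -0.422  0.016] [ 0.049 -0.293  0.016]
```

View pics/s13.png

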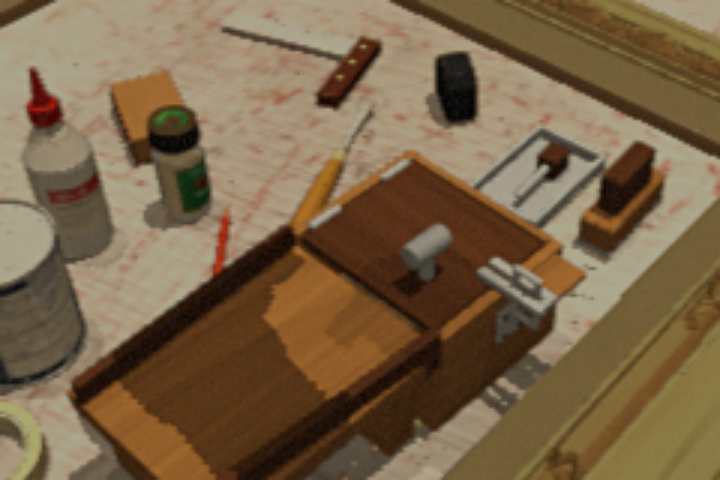

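The lid is shut and the board is empty. The pin lies in the tray at (545,165) and the scraper stands upright at (622,190), so I'm handing in.

```bash
python3 -c "
from workcell import manip
print(manip.hand_in())"
```

```text
the job is handed in; nothing more can be done
None
```

The job is handed in: the pin is in the tray, all five offcuts are in the box with the lid shut, and the scraper stands upright on the worktop, though the lid fell shut once while being opened (the gripper caught its strap) and I reopened it before sweeping.

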